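Reset the tripped breaker in its well and restart the power box

ROBOT

A 7-joint arm with a two-finger parallel gripper is mounted at the origin on the work surface. World frame = base frame: x ahead of the robot, y to its left, z up, the work surface at z = 0. Lengths are in mm, angles in rad, forces in N, time in s.
With the tool pointing down it reaches from about 350 to 900 mm from the base axis. Payload 7.2 kg.
Tool frame: the origin (TCP) lies midway between the tips of the shut fingers; the grasp point (between the pads) lies 19 mm behind it; x points along the fingers, z is the direction in which the jaws open and shut, and the axes are right-handed (so a half turn about x gives the same grasp; the last joint's range is limited). The gripper opens to 85 mm and grips with 20 to 120 N. Pads are 22 mm wide; open, the fingers measure 114 mm over their backs; the gripper's body (76 mm by 85 mm) begins 54 mm behind the grasp point. The pads swing forward as they close: fully open they stand 13 mm farther back than shut.
Start: joints at [-1.245, 0.411, -0.013, 1.596, 0.006, 1.134, -0.082], TCP at [239.822, 577.16, 231.297] pointing down, gripper open.
Joint ranges: [-2.95, 2.95], [-0.29, 1.99], [-1.47, 1.44], [0.14, 2.54], [-1.03, 4.17], [0.13, 1.85], [-2.86, 2.86]. Speed limits (rad/s): [2.39, 2.39, 3.01, 3.01, 3.14, 3.14, 3.14].

INTERFACE

Orientations are given as a 3x3 rotation matrix whose columns are the frame's x, y, z axes.
In Python, from rig import observe, snapshot, job_done, look_for gives the robot as it stands.
- The arm moves only by the shell command python3 -m inch 'ROWS'. ROWS is text: rows parted by semicolons, each of 5 numbers parted by spaces: the gripper command: -1 is fully open, 1 is shut, values between are in proportion, then the shift along the world's x, y, z in mm, then the turn about the world's z in rad. A call has exactly 8 rows; each row shifts and turns the pose as measured when the row begins; what a row does not reach is not made up. A row lasts 1/10 s, in which the tool goes at most 50 mm and 8.59 degrees, less where a joint would pass 70% of its speed; a pose out of reach is approached as far as the arm can. A call is refused whole if a number of a shift passes 50 or a number of a turn 0.15, either way. A call with a gripper value outside its range is refused whole. The fingers move at their own pace and stop on an object; the grip force is fixed at half the most. Time passes only in rows, so rows that do not move let the fingers close, or fill a call up. It gives the time, the measured TCP pose, the force and the opening at its end, in the units of the state.
- observe(): the state, without advancing time (a new reading comes with each control period).
- snapshot(name): name is "side" or "top"; returns a dict with "image" (384x512x3 uint8, blue, green, red), "mtx" (3x3 intrinsics, pixels), "T" (4x4, takes a point from camera to world coordinates). Camera axes: x right, y down, z forward; pixel columns grow to the right and rows downward; lengths in mm; the calibration is good to about 2 mm. A picture is of the moment at which its call begins. There is no depth.
- job_done(): hands the job in, once; it reports no verdict.
Trained networks look in the newest picture that a camera, given by its name, has taken for a name from the list of things; names that differ only in an ending like _2 or _b are one class to them, and where a whole thing is asked for, a point or a joint stands for the part that bears it (a point fixed in the world has none). Each returns a list of dicts, best first, with "score" (0 to 1); they miss things now and then, are a little off and sometimes report something else, mostly with a low value. They report only what shows in the picture. A call takes as long as a camera call.
- look_for(camera, thing): "pixel" ([column, row] in pixels, amid what is visible of it).
The state is a dict: "clock": time; "q": joint angles; "qd": joint speeds; "joint_efforts": joint torques, N m; "tcp_pos": TCP position; "tcp_rot": TCP orientation; "force": force on the tool from outside, world axes, zero at the start; "moment": the same for the moment, N m; "grip_width": opening from 0.0 (shut) to 1.0 (fully open).
Only numpy, scipy, OpenCV 4.12 (cv2) and the standard library are available. Lean on these libraries where they do the work, as an engineer would, in place of code of your own. Each camera call takes 0.05 s, during which the arm holds its last target.

TASK

One of the three round-welled breakers of the power box on the craft table has tripped: its sunken button stands higher than the other two. Reach a fingertip into its well and push that button fully in so that it stays in, then press the square start key in the square well fully down, keep it down for a good second, and let go. Do not press the two breaker buttons that are already in, do not press the start key before the breaker is reset, and leave everything else on the table where it is: nothing is to be picked up or knocked over.

Things in the scene. Friction and masses are not known exactly. Their poses are not given: they have to be found in the camera images.
- power_box: Fixed power box: grey tray 146 mm (its x) by 326 mm (its y), end cheeks 70 mm high, holding four white modules side by side along y, 74 mm apart, in varying order: three breakers (round well, round button) and a start unit (square well, square key). Wells lie 30 mm to the -x side of its middle line; flush sockets behind. Flat top 68 mm above the table. Origin: centre of underside, z up.
- breaker_a_rim (a point): Well mouth (centre of the well in the plane of the module's flat top, 68 mm above the table; fixed) of the tripped breaker. Round, 47 mm across, 36 mm deep.
- tripped_button (a joint): Travel of the tripped breaker's button, m: 0 fully popped up, grows as it is pushed straight down, 0.010 fully in. No spring: it resists with about 4 N of friction and stays where it is left.
- set_button_1: Button of one breaker that has not tripped: same black round button, 24 mm across, already fully in, rigid; its top face is 30 mm below its well's mouth, in a like round well. Origin: centre of its top face.
- set_button_2: Button of the other breaker that has not tripped, alike. Origin: centre of its top face.
- start_unit_rim (a point): Well mouth (centre of the well in the plane of the module's flat top, 68 mm above the table; fixed) of the start unit. Square, 46 mm wide with sides parallel to the box, 36 mm deep.
- start_top (a point): Centre of the top face of the start key: black, square, 24 mm wide, in the middle of the square well; at rest its top is 22 mm below the well's mouth, fully down 28 mm below.
- start_key (a joint): Travel of the start key, m: 0 at rest, 0.006 fully down. A spring pushes it back: 2.6 N at the start of the travel, 5 N fully down.
- tripped_top (a point): Centre of the top face of the tripped breaker's button, in the middle of its well: black, round, 24 mm across. Before it is pressed it lies 20 to 22 mm below the well's mouth; fully in, 30 mm below, level with the two buttons that have not tripped.
- tape_roll: Flat brown tape roll, ring 52 mm across, 16 mm high, lying on the rear part of the box's top; origin at the centre of its underside. Bystander, loose.
- thread_spool: Grey thread spool standing on the table, 40 mm across, 68 mm high; origin at the centre of its underside. Bystander, loose.
- bead_jar: Small white jar standing on the table, 46 mm across, 70 mm high; origin at the centre of its underside. Bystander, loose.
- glue_cup: Small white cup standing on the table, 48 mm across, 30 mm high; origin at the centre of its underside. Bystander, loose.
- pocket_book: Dark flat book 85 x 140 x 12 mm lying on the table; origin at the centre of its underside. Bystander, loose.
- water_bottle: Clear closed bottle with blue cap, 64 mm across, 200 mm high; origin at the centre of its underside. Bystander, loose.
- match_box: Cardboard matchbox 50 x 75 x 20 mm; origin at the centre of its underside. Bystander, loose.

How it is judged (in metres and radians):
On the way, in this order (a step that is already met when the one before it is completed fails the run):
1. the tripped breaker's button is pushed fully in (at least 8.5 of 10 mm) (value of joint tripped_button above 0.0085 m), for 0.2 s.
2. the start key is held down (at least 4.5 of 6 mm) for 0.8 s (value of joint start_key above 0.0045 m), for 0.8 s.
At the end, for the whole second after the job is handed in: The tripped breaker's button has stayed in (at least 8.5 of its 10 mm), the start key has been held and has come back up (less than 1 mm of travel), and every loose thing stands within 30 mm of where it was (value of joint tripped_button above 0.0085 m and value of joint start_key below 0.001 m and distance of each of tape_roll, thread_spool, bead_jar, glue_cup, pocket_book, water_bottle, match_box from where it was at the start of the episode below 0.03 m); the robot touches nothing.
It fails at once if a breaker button that is already in is pressed (more than 2 N) (contact force between any of set_button_1, set_button_2 and anything else above 2 N).
It fails at once if the start key is pressed (more than 3 mm) before the breaker is reset (value of joint start_key above 0.003 m and not (value of joint tripped_button above 0.0085 m)).
It fails at once if a loose thing is lifted, carried or shoved by more than 30 mm (distance of any of tape_roll, thread_spool, bead_jar, glue_cup, pocket_book, water_bottle, match_box from where it was at the start of the episode above 0.03 m).
It fails at once if a standing thing is tipped by more than about 35 degrees (angle between any of thread_spool, bead_jar, glue_cup, water_bottle's own z axis and vertical above 0.6 rad).
It also fails if it takes over 42 s, if anything falls off the work surface, if the arm or the gripper's body presses on something with over 40 N, if the wrist force passes 120 N, or if a joint passes its speed limit or range.

## Working session

There is one attempt and no reset: what is moved stays moved. The work goes in short steps, Python scripts to look and compute and a shell command to move; the robot and the scene stay as the last step left them, time stands still between calls to the robot, and variables do not carry over. Pictures are saved under pics/ and viewed, and the job is handed in when it is done.

```bash
ls; mkdir -p pics; python3 - <<'E'
from rig import *
import cv2
for n in("side","top"):
    s=snapshot(n); cv2.imwrite(f"pics/{n}0.png",s["image"]); print(n,s["mtx"].tolist(),s["T"].round(3).tolist())
    import pickle; pickle.dump(s,open(f"{n}0.pkl","wb"))
    for t in["power_box","tripped_button","set_button_1","start_key","tape_roll"]:
        print(t,[( [round(v) for v in d["pixel"]],round(d["score"],2)) for d in look_for(n,t)][:4])
o=observe(); print(o["clock"],o["tcp_pos"],o["tcp_rot"],o["grip_width"])
E
```

```text
pics
side [[469.56480820481187, 0.0, 263.99547632629697], [0.0, 469.56480820481187, 194.95723949963156], [0.0, 0.0, 1.0]] [[0.899, -0.282, 0.336, 86.143], [-0.438, -0.552, 0.71, -912.211], [-0.014, -0.785, -0.619, 873.154], [0.0, 0.0, 0.0, 1.0]]
power_box []
tripped_button []
set_button_1 []
start_key [([319, 360], 0.44)]
tape_roll [([281, 198], 0.69)]
top [[404.3439704402026, 0.0, 260.28485944683274], [0.0, 404.3439704402026, 183.3400130923734], [0.0, 0.0, 1.0]] [[0.007, -0.987, 0.159, 329.732], [-1.0, -0.002, 0.029, -20.026], [-0.028, -0.159, -0.987, 1277.568], [0.0, 0.0, 0.0, 1.0]]
power_box [([326, 186], 0.68)]
tripped_button []
set_button_1 [([291, 195], 0.54)]
start_key [([266, 198], 0.61)]
tape_roll [([273, 176], 0.53)]
0.6 [239.82990007 577.16896263 231.32449372] [[ 4.33012736e-05 -9.23480051e-01  3.83646444e-01]
 [ 8.02222103e-05  3.83646446e-01  9.23480047e-01]
 [-9.99999996e-01 -9.21089656e-06  9.06959906e-05]] 1.0026284449020197
```

```bash
python3 - <<'E'
import cv2
a=cv2.imread("pics/top0.png"); cv2.imwrite("pics/top0c.png",cv2.resize(a[130:260,220:400],None,fx=4.4,fy=4.4,interpolation=cv2.INTER_CUBIC))
E
```

```text
(no output)
```

View pics/side0.png

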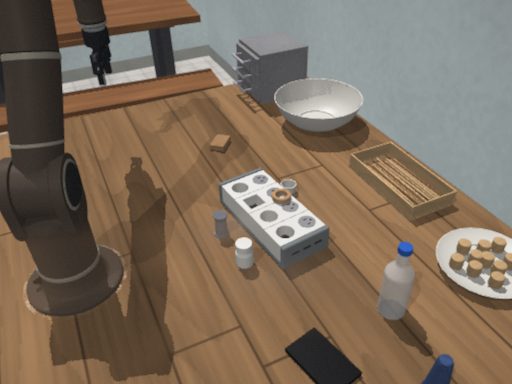

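View pics/top0.png

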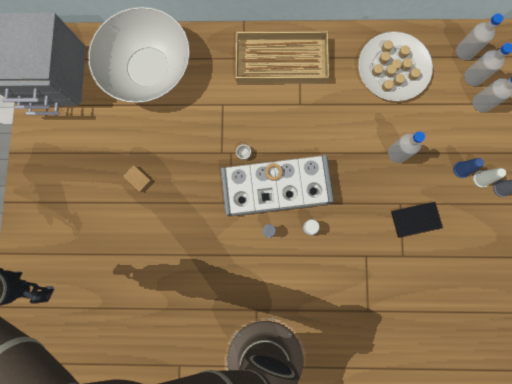

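```bash
python3 - <<'E'
import cv2
a=cv2.imread("pics/side0.png"); cv2.imwrite("pics/side0c.png",cv2.resize(a[110:260,200:400],None,fx=4,fy=4,interpolation=cv2.INTER_CUBIC))
E
```

```text
(no output)
```

View pics/top0c.png

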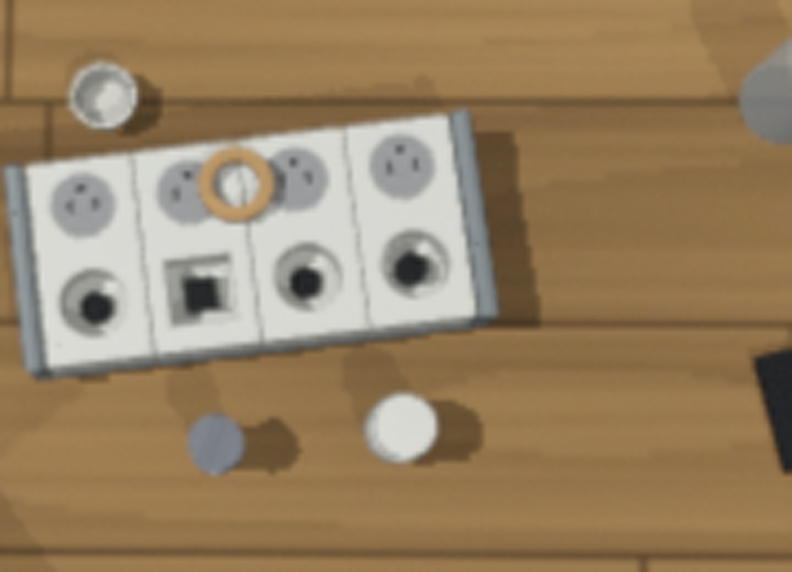

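View pics/side0c.png

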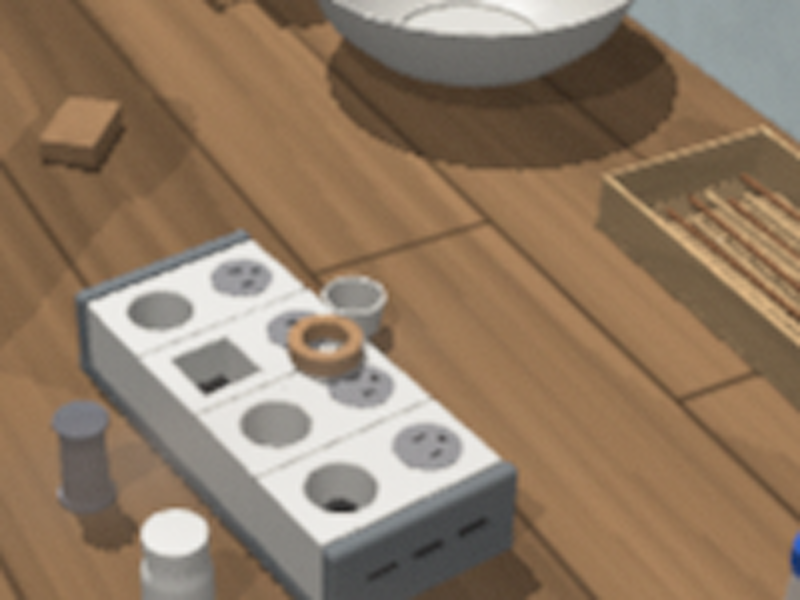

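```bash
cat > h.py <<'E'
import numpy as np,cv2,pickle
def proj(s,P):
    P=np.atleast_2d(P).astype(float); Ti=np.linalg.inv(s["T"]); c=P@Ti[:3,:3].T+Ti[:3,3]
    p=c@s["mtx"].T; return p[:,:2]/p[:,2:]
def ray(s,px,z):
    d=s["T"][:3,:3]@np.linalg.inv(s["mtx"])@np.array([px[0],px[1],1.]); o=s["T"][:3,3]; return o+d*(z-o[2])/d[2]
def box(p,P):
    c,sn=np.cos(p[2]),np.sin(p[2]); P=np.atleast_2d(P).astype(float); return np.c_[p[0]+c*P[:,0]-sn*P[:,1],p[1]+sn*P[:,0]+c*P[:,1],P[:,2]]
wells=np.array([[-30,y,68] for y in(111,37,-37,-111)])
E
cat > fit.py <<'E'
from h import *
from scipy.optimize import least_squares
T=pickle.load(open("top0.pkl","rb"));S=pickle.load(open("side0.pkl","rb"))
tp=(np.array([(95,302),(199,290),(307,276),(414,263),(6,168),(38,377),(468,112),(497,318)])+.5)/4.4-.5+[220,130]
sp=(np.array([(160,310),(216,366),(276,424),(341,489)])+.5)/4-.5+[200,110]
corn=np.array([[73,163,70],[-73,163,70],[73,-163,70],[-73,-163,70]])
f=lambda p:np.r_[(proj(T,box(p,np.r_[wells,corn]))-tp).ravel()*1.1,(proj(S,box(p,wells))-sp).ravel()]
r=least_squares(f,[550,-50,.1],x_scale=[100,100,1]); p=r.x; print(p,box(p,wells).round(1)); print(r.fun.reshape(-1,2).round(2))
ft=lambda p:(proj(T,box(p,np.r_[wells,corn]))-tp).ravel(); fs=lambda p:(proj(S,box(p,wells))-sp).ravel()
print(least_squares(ft,p,x_scale=[100,100,1]).x,least_squares(fs,p,x_scale=[100,100,1]).x)
np.save("box.npy",p)
th=np.linspace(0,2*np.pi,80)
for n,s,o,k,sz in(("top",T,(220,130),4.4,(180,130)),("side",S,(200,110),4,(200,150))):
    im=cv2.resize(s["image"][o[1]:o[1]+sz[1],o[0]:o[0]+sz[0]],None,fx=k,fy=k,interpolation=cv2.INTER_CUBIC)
    def dr(P,c):
        q=(proj(s,box(p,P))-o+.5)*k-.5; cv2.polylines(im,[q.round().astype(int)],True,c,1)
    for i,w in enumerate(wells):
        dr(w+np.c_[np.cos(th),np.sin(th),0*th]*23.5 if i!=1 else w+np.array([[1,1,0],[1,-1,0],[-1,-1,0],[-1,1,0]])*23,(0,0,255))
        dep={1:22,3:21}.get(i,30)
        dr(w-[0,0,dep]+np.c_[np.cos(th),np.sin(th),0*th]*12,(0,255,0))
        if i!=1: dr(w-[0,0,51-dep]+np.c_[np.cos(th),np.sin(th),0*th]*12,(255,100,0))
    dr(corn[[0,1,3,2]],(255,0,255))
    cv2.imwrite(f"pics/fit_{n}.png",im)
E
python3 fit.py
```

```text
[ 5.21016275e+02 -3.37133502e+01  1.28443710e-01] [[ 477.    72.5   68. ]
 [ 486.5   -0.9   68. ]
 [ 496.   -74.3   68. ]
 [ 505.5 -147.6   68. ]]
[[-0.06  0.73]
 [ 0.72  0.39]
 [ 0.52  0.54]
 [ 0.6   0.44]
 [-0.66 -0.1 ]
 [-3.01 -0.18]
 [ 0.51 -0.75]
 [ 1.19 -0.25]
 [ 0.14  0.22]
 [ 0.14 -0.19]
 [ 0.25 -0.02]
 [ 0.36 -0.38]]
[ 5.21352590e+02 -3.37576538e+01  1.29434756e-01] [ 5.20338089e+02 -3.39671380e+01  1.23380385e-01]
```

View pics/fit_top.png

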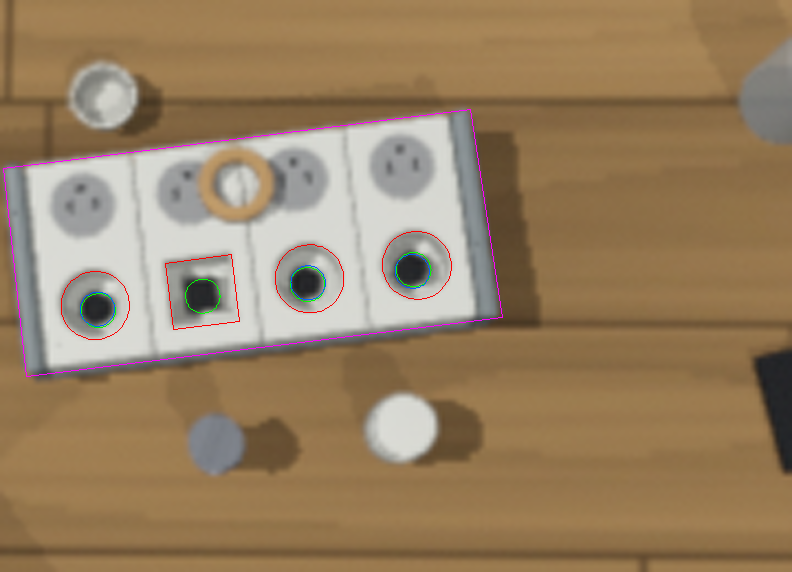

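View pics/fit_side.png

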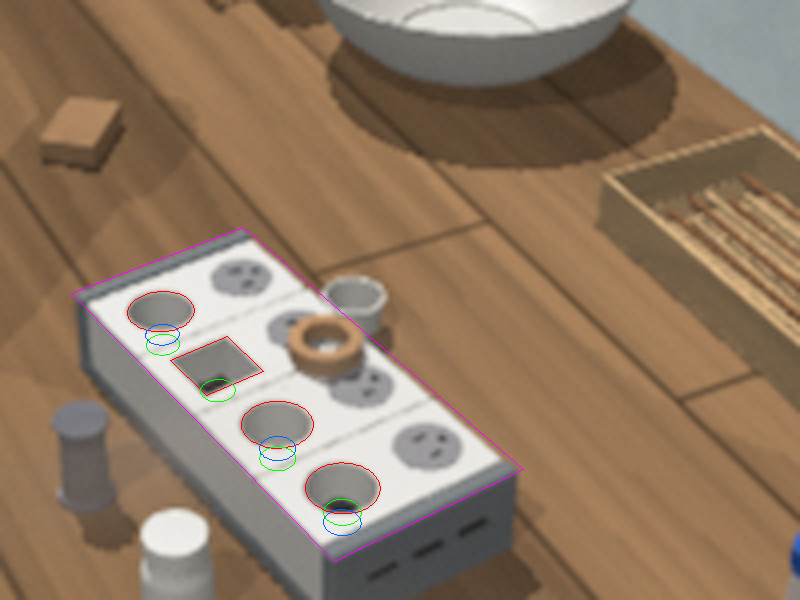

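```bash
python3 -m inch '1 18 -45 0 0.065;1 18 -45 0 0.065;1 18 -45 0 0.065;1 18 -45 0 0.065;1 18 -45 0 0.065;1 18 -45 0 0.065;1 18 -45 0 0.065;1 18 -45 0 0.065'
```

```text
clock: 1.4
tcp_pos: [381.5, 211.7, 231.0]
tcp_rot: [[-0.001, -0.988, -0.157], [0.004, -0.157, 0.988], [-1.0, -0.0, 0.004]]
force: [1.9, 0.3, 0.3]
grip_width: 0.0
```

```bash
python3 -m inch '1 17 -48 0 0;1 17 -48 0 0;1 17 -48 0 0;1 17 -48 0 0;1 17 -48 -10 0;1 17 -48 -30 0;1 16 -48 -30 0;1 5 -20 -20 -0.02'; python3 - <<'E'
from rig import *
o=observe(); print(o["tcp_pos"],o["qd"].round(3) if hasattr(o["qd"],"round") else o["qd"])
E
```

```text
clock: 2.2
tcp_pos: [500.0, -130.6, 156.0]
tcp_rot: [[0.018, -0.99, -0.137], [0.005, -0.137, 0.991], [-1.0, -0.018, 0.003]]
force: [0.0, -0.9, -0.6]
grip_width: 0.003
[ 500.01133313 -130.61213835  156.0396622 ] [ 0.414  0.441  0.016 -0.004 -0.307 -0.382  0.417]
```

```bash
python3 -m inch '1 5 -15 -15 0;1 0 0 -20 0;1 0 0 -10 0;1 0 0 0 0;1 0 0 0 0;1 0 0 0 0;1 0 0 0 0;1 0 0 0 0'; python3 - <<'E'
from rig import *
import pickle,cv2
from h import *
p=np.load("box.npy"); o=observe(); t=np.array(o["tcp_pos"]); print(t,np.round(o["tcp_rot"],3),o["force"])
for n,org,k,sz in(("top",(290,160),10,(60,60)),("side",(240,160),6.5,(110,90))):
    s=snapshot(n); pickle.dump(s,open(f"{n}1.pkl","wb"))
    im=cv2.resize(s["image"][org[1]:org[1]+sz[1],org[0]:org[0]+sz[0]],None,fx=k,fy=k,interpolation=cv2.INTER_CUBIC)
    R=np.array(o["tcp_rot"])
    def dr(P,c):
        q=(proj(s,P)-org+.5)*k-.5; cv2.polylines(im,[q.round().astype(int)],True,c,1)
    th=np.linspace(0,6.28,60); dr(box(p,wells[3]+np.c_[np.cos(th),np.sin(th),0*th]*23.5),(0,0,255))
    dr(t+np.array([[0,a,b] for a,b in((11,14.5),(11,-14.5),(-11,-14.5),(-11,14.5))])@R.T,(0,255,0))
    cv2.imwrite(f"pics/{n}1.png",im)
E
```

```text
clock: 3.0
tcp_pos: [505.8, -149.7, 110.0]
tcp_rot: [[0.019, -0.991, -0.132], [0.004, -0.132, 0.991], [-1.0, -0.019, 0.001]]
force: [-0.3, 0.4, -0.7]
grip_width: 0.003
[ 505.81232095 -149.7461468   110.00448692] [[ 0.019 -0.991 -0.132]
 [ 0.004 -0.132  0.991]
 [-1.    -0.019  0.001]] [-0.33157651  0.35369979 -0.72227899]
```

View pics/side1.png

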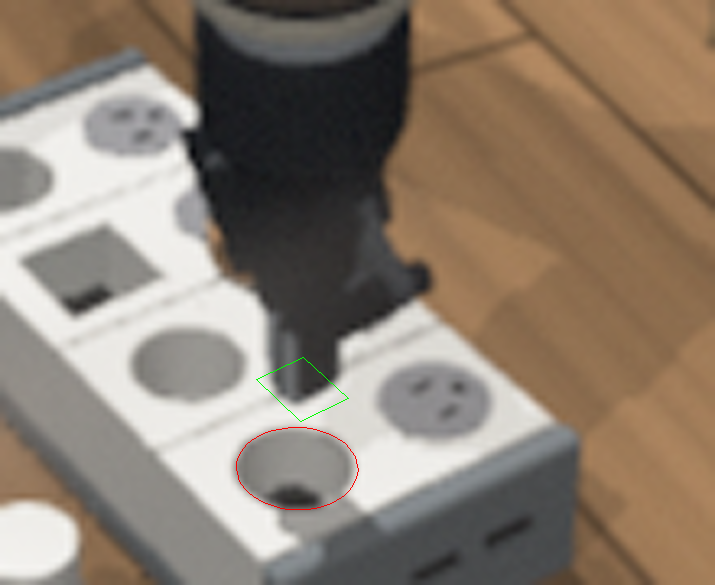

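View pics/top1.png

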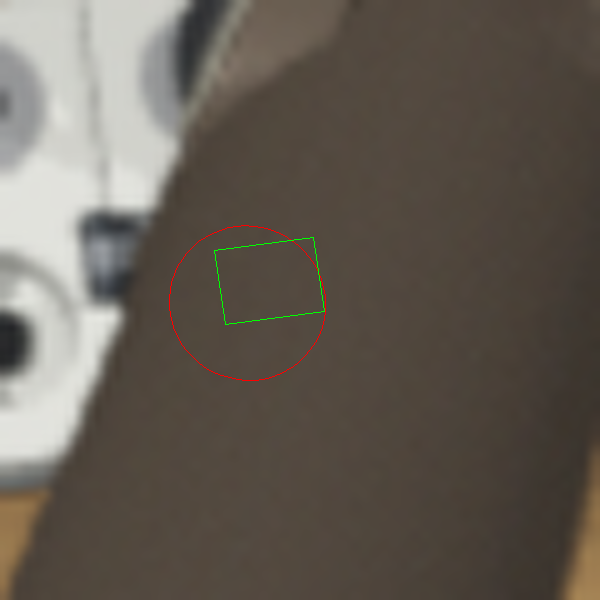

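```bash
python3 -m inch '1 0 2.5 -5 0;1 0 0 -20 0;1 0 0 -12 0;1 0 0 0 0;1 0 0 0 0;1 0 0 0 0;1 0 0 0 0;1 0 0 0 0'; python3 - <<'E'
from rig import *
o=observe(); print(o["tcp_pos"],o["force"])
E
```

```text
clock: 3.9
tcp_pos: [506.8, -146.8, 72.8]
tcp_rot: [[0.021, -0.991, -0.132], [0.004, -0.132, 0.991], [-1.0, -0.022, 0.001]]
force: [0.2, 0.5, 0.5]
grip_width: -0.001
[ 506.79967344 -146.79917522   72.76500694] [0.24405991 0.53550949 0.50926002]
```

```bash
python3 -m inch '1 -1.5 0 -5 0;1 0 0 -6 0;1 0 0 -6 0;1 0 0 0 0;1 0 0 0 0;1 0 0 0 0;1 0 0 0 0;1 0 0 0 0'; python3 - <<'E'
from rig import *
import pickle,cv2
from h import *
p=np.load("box.npy"); o=observe(); t=np.array(o["tcp_pos"]); print(t,o["force"])
for n,org,k,sz in(("side",(240,160),6.5,(110,90)),):
    s=snapshot(n)
    im=cv2.resize(s["image"][org[1]:org[1]+sz[1],org[0]:org[0]+sz[0]],None,fx=k,fy=k,interpolation=cv2.INTER_CUBIC)
    cv2.imwrite(f"pics/{n}2.png",im)
E
```

```text
clock: 4.7
tcp_pos: [505.4, -146.9, 54.6]
tcp_rot: [[0.022, -0.991, -0.132], [0.004, -0.132, 0.991], [-1.0, -0.022, 0.001]]
force: [-0.2, 0.4, -1.6]
grip_width: -0.003
[ 505.36631132 -146.89068518   54.62310332] [-0.22671565  0.42278457 -1.55307963]
```

View pics/side2.png

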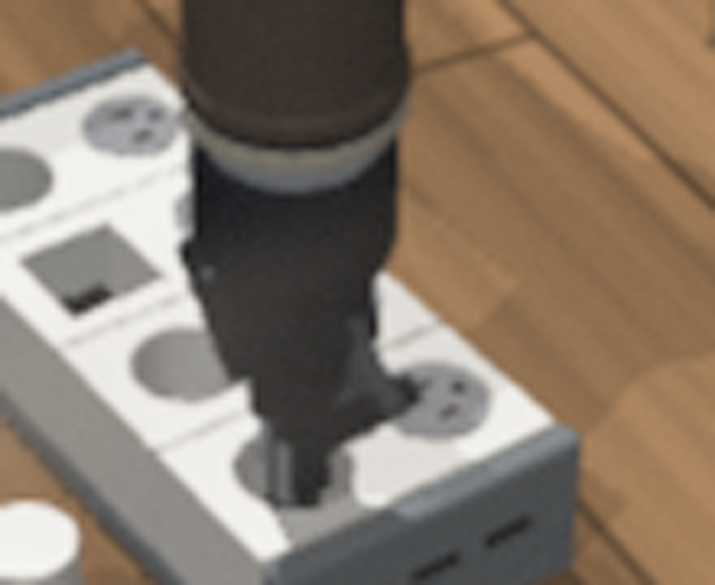

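```bash
python3 - <<'E'
import pickle
from h import *
from scipy.optimize import least_squares
s=pickle.load(open("side1.pkl","rb"))
t=np.array([505.8,-149.7,110.]);R=np.array([[0.019,-0.991,-0.132],[0.004,-0.132,0.991],[-1,-0.019,0.001]])
for nm,c in(("knuckle tip right",(428,275)),("its low edge",(345,340)),("left shoulder",(185,130))):
    px=(np.array(c)+.5)/6.5-.5+[240,160]
    for ax in(1,2):
        f=lambda v:(proj(s,t+R@np.array([v[0],v[1] if ax==1 else 0,v[1] if ax==2 else 0]))[0]-px)
        print(nm,"xyz"[ax],least_squares(f,[-40,0]).x.round(1))
E
```

```text
knuckle tip right y [-27.3 -59.2]
knuckle tip right z [-106.   -73.8]
its low edge y [-14.2 -20.2]
its low edge z [-43.6 -27.1]
left shoulder y [-144.3   49. ]
left shoulder z [-76.3  75.7]
```

```bash
python3 -m inch '1 0 0 -5 0;1 0 0 -3 0;1 0 0 -3 0;1 0 0 -3 0;1 0 0 -3 0;1 0 0 -3 0;1 0 0 -3 0;1 0 0 -3 0'; python3 - <<'E'
from rig import *
o=observe(); print(o["tcp_pos"],o["force"])
E
```

```text
clock: 5.55
tcp_pos: [505.9, -147.0, 37.7]
tcp_rot: [[0.026, -0.991, -0.13], [0.01, -0.13, 0.991], [-1.0, -0.027, 0.007]]
force: [-14.5, 3.6, 44.3]
grip_width: -0.002
[ 505.9269211  -146.98310963   37.67733688] [-14.4662578    3.55273382  44.29947565]
```

```bash
python3 -m inch '1 0 0 -1 0;1 0 0 -1 0;1 0 0 -1 0;1 0 0 5 0;1 0 0 15 0;1 0 0 20 0;1 0 0 20 0;1 0 0 0 0'; python3 - <<'E'
from rig import *
o=observe(); print(o["tcp_pos"],o["force"])
E
```

```text
clock: 6.35
tcp_pos: [505.3, -147.2, 98.7]
tcp_rot: [[0.027, -0.991, -0.129], [0.012, -0.129, 0.992], [-1.0, -0.028, 0.009]]
force: [-0.2, -0.0, -0.8]
grip_width: -0.005
[ 505.32679757 -147.18024216   98.7430151 ] [-0.23162182 -0.00722185 -0.75522341]
```

```bash
python3 -m inch '1 -3 20 8 0;1 -5 35 0 0;1 -5 35 0 0;1 -4 30 0 0;1 -2 15 0 0;1 0 0 0 0;1 0 0 0 0;1 0 0 0 0'; python3 - <<'E'
from rig import *
import cv2
from h import *
o=observe(); print(o["tcp_pos"],o["force"])
s=snapshot("side"); org=(230,150); k=6
im=cv2.resize(s["image"][150:250,230:340],None,fx=k,fy=k,interpolation=cv2.INTER_CUBIC)
cv2.imwrite("pics/side3.png",im)
E
```

```text
clock: 7.15
tcp_pos: [484.0, -9.8, 102.7]
tcp_rot: [[0.025, -0.992, -0.127], [0.01, -0.127, 0.992], [-1.0, -0.026, 0.006]]
force: [-0.1, -1.2, 0.8]
grip_width: -0.0
[484.00823013  -9.75233154 102.68576396] [-0.07492153 -1.23013887  0.84912568]
```

View pics/side3.png

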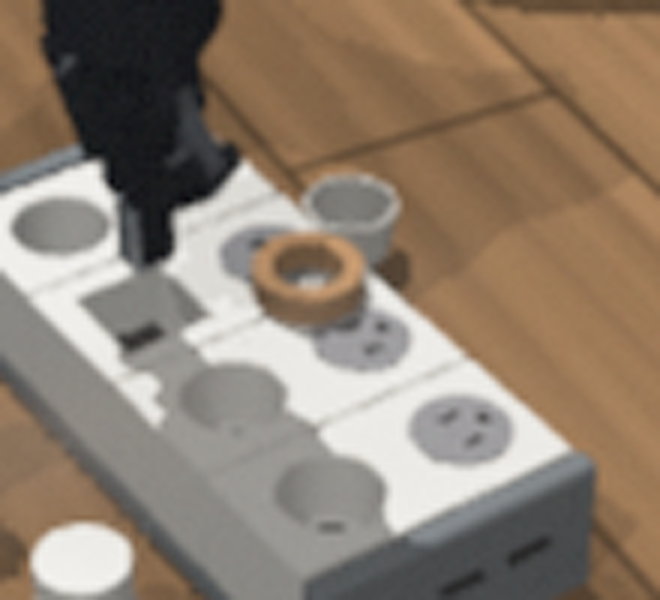

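```bash
python3 - <<'E'
from rig import *
import cv2
from h import *
p=np.load("box.npy")
s=snapshot("side"); org=np.array((265,205)); k=12; th=np.linspace(0,6.28,60)
im=cv2.resize(s["image"][205:255,265:310],None,fx=k,fy=k,interpolation=cv2.INTER_CUBIC)
im2=im.copy()
for w in wells[2:]:
    for r,d,c in((23.5,0,(0,0,255)),(12,30,(0,255,0)),(12,27,(255,100,0))):
        q=(proj(s,box(p,w-[0,0,d]+np.c_[np.cos(th),np.sin(th),0*th]*r))-org+.5)*k-.5; cv2.polylines(im2,[q.round().astype(int)],True,c,1)
cv2.imwrite("pics/chk.png",cv2.resize(np.hstack([im,im2]),None,fx=.74,fy=.74))
E
```

```text
(no output)
```

View pics/chk.png

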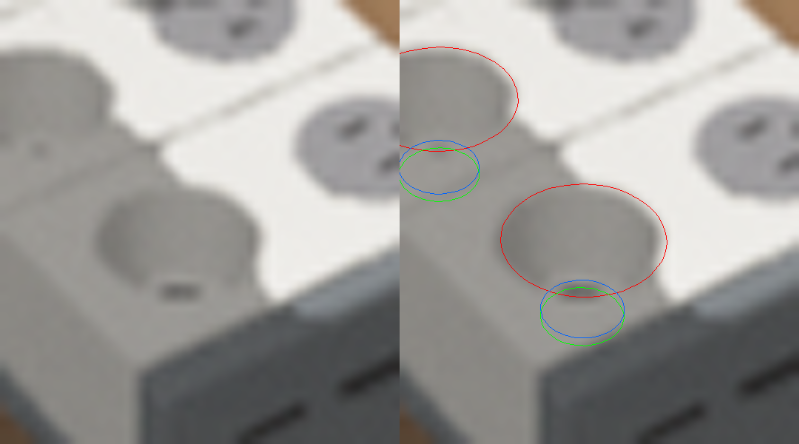

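Picture check: the sliver of tripped button at about pixel (279,237) matches the fully-in depth (30 mm), as does the finger's 37.7 mm at contact. On to the start key.

```bash
python3 -m inch '1 2.5 9.5 0 0;1 0 0 -10 0;1 0 0 -10 0;1 0 0 -8 0;1 0 0 0 0;1 0 0 0 0;1 0 0 0 0;1 0 0 0 0'; python3 - <<'E'
from rig import *
import cv2
o=observe(); print(o["tcp_pos"],o["force"])
s=snapshot("side"); k=6
cv2.imwrite("pics/side4.png",cv2.resize(s["image"][150:250,230:340],None,fx=k,fy=k,interpolation=cv2.INTER_CUBIC))
E
```

```text
clock: 8.05
tcp_pos: [486.6, -2.4, 71.5]
tcp_rot: [[0.024, -0.992, -0.122], [0.008, -0.122, 0.993], [-1.0, -0.025, 0.005]]
force: [-0.4, 0.4, -0.8]
grip_width: 0.005
[486.6378368  -2.3785263  71.5056186] [-0.43555013  0.35052188 -0.83665248]
```

View pics/side4.png

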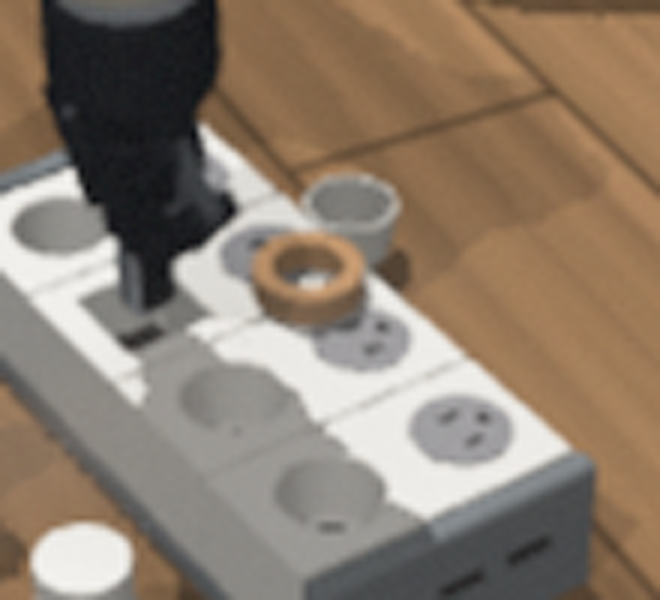

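```bash
python3 - <<'E'
import pickle
from h import *
T=pickle.load(open("top0.pkl","rb"));S=pickle.load(open("side1.pkl","rb"))
tp=ray(T,(np.array([238,184])+.5)/4.4-.5+[220,130],84); print("tape",tp.round(), "rel key",(tp-[486.5,-.5,0]).round())
px=(np.array((428,275))+.5)/6.5-.5+[240,160]
for h in range(20,120,10): print(h,(ray(S,px,110+h)-[505.8,-149.7,110]).round())
E
```

```text
tape [559. -25.  84.] rel key [ 72. -25.  84.]
20 [64. 16. 20.]
30 [57.  6. 30.]
40 [51. -4. 40.]
50 [ 44. -15.  50.]
60 [ 38. -25.  60.]
70 [ 31. -36.  70.]
80 [ 25. -46.  80.]
90 [ 18. -57.  90.]
100 [ 12. -67. 100.]
110 [  5. -78. 110.]
```

```bash
python3 -m inch '1 0 1.5 -6 0;1 0 0 -6 0;1 0 0 -6 0;1 0 0 -5 0;1 0 0 0 0;1 0 0 0 0;1 0 0 0 0;1 0 0 0 0'; python3 - <<'E'
from rig import *
import cv2
o=observe(); print(o["tcp_pos"],o["force"])
s=snapshot("side"); k=6
cv2.imwrite("pics/side5.png",cv2.resize(s["image"][150:250,230:340],None,fx=k,fy=k,interpolation=cv2.INTER_CUBIC))
E
```

```text
clock: 8.9
tcp_pos: [486.8, -0.6, 46.7]
tcp_rot: [[0.024, -0.992, -0.122], [0.009, -0.122, 0.992], [-1.0, -0.025, 0.005]]
force: [-0.3, 0.1, 0.4]
grip_width: -0.001
[486.83049731  -0.62492137  46.66964047] [-0.26276247  0.13055005  0.40050699]
```

View pics/side5.png

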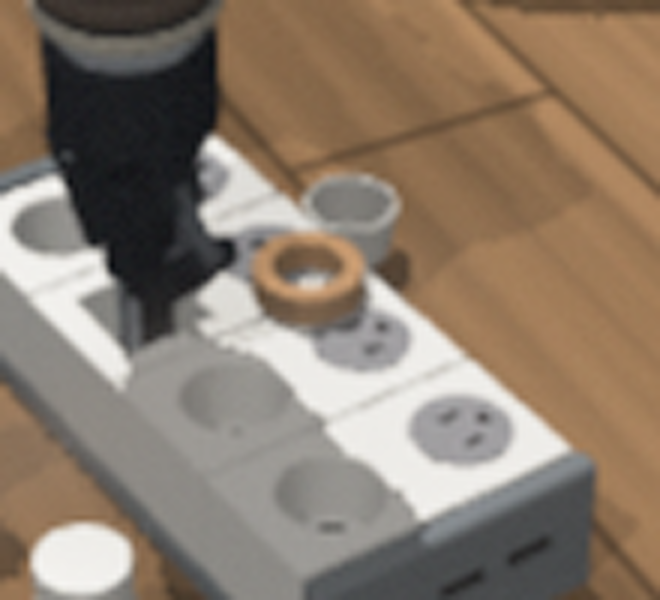

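Tip is just above the key at z 46.7; the tape roll (image 280–290, 195) is unmoved. Press.

```bash
python3 -m inch '1 0 0 -3 0;1 0 0 -3 0;1 0 0 -3 0;1 0 0 -3 0;1 0 0 -3 0;1 0 0 -2 0;1 0 0 -2 0;1 0 0 -2 0'; python3 - <<'E'
from rig import *
import cv2
o=observe(); print(o["tcp_pos"],o["force"])
E
```

```text
clock: 9.75
tcp_pos: [487.2, -0.6, 39.7]
tcp_rot: [[0.028, -0.992, -0.119], [0.02, -0.118, 0.993], [-0.999, -0.03, 0.016]]
force: [-10.8, -0.9, 35.2]
grip_width: 0.0
[487.18848565  -0.624402    39.73427523] [-10.80080245  -0.86490164  35.21749219]
```

Fully down (39.7 mm, 35 N). Hold well over a second.

```bash
for i in 1; do :; done; python3 -m inch '1 0 0 -1 0;1 0 0 -1 0;1 0 0 -1 0;1 0 0 -1 0;1 0 0 -1 0;1 0 0 -1 0;1 0 0 -1 0;1 0 0 -1 0'; python3 -m inch '1 0 0 -1 0;1 0 0 -1 0;1 0 0 -1 0;1 0 0 -1 0;1 0 0 -1 0;1 0 0 -1 0;1 0 0 -1 0;1 0 0 -1 0'; python3 -m inch '1 0 0 5 0;1 0 0 10 0;1 0 0 20 0;1 0 0 30 0;1 0 0 40 0;1 0 0 30 0;1 0 0 0 0;1 0 0 0 0'; python3 -m inch '1 -10 40 10 0;1 -10 45 0 0;1 -10 45 0 0;1 -10 45 0 0;1 -10 45 0 0;1 0 20 0 0;1 0 0 0 0;1 0 0 0 0'
python3 - <<'E'
from rig import *
import cv2
for n,a,b,k in(("side",(130,280),(180,360),4),("top",(130,260),(220,400),4.4)):
    s=snapshot(n)
    cv2.imwrite(f"pics/{n}6.png",cv2.resize(s["image"][a[0]:a[1],b[0]:b[1]],None,fx=k,fy=k,interpolation=cv2.INTER_CUBIC))
o=observe(); print(o["clock"],o["tcp_pos"],o["force"])
E
```

```text
clock: 10.55
tcp_pos: [487.1, -0.7, 40.0]
tcp_rot: [[0.031, -0.993, -0.117], [0.027, -0.116, 0.993], [-0.999, -0.034, 0.023]]
force: [-5.9, -0.1, 20.9]
grip_width: 0.003
clock: 11.35
tcp_pos: [487.2, -0.7, 40.0]
tcp_rot: [[0.033, -0.993, -0.115], [0.034, -0.114, 0.993], [-0.999, -0.037, 0.03]]
force: [-6.3, -0.6, 20.8]
grip_width: -0.003
clock: 12.15
tcp_pos: [486.3, -1.2, 181.0]
tcp_rot: [[0.033, -0.993, -0.114], [0.033, -0.113, 0.993], [-0.999, -0.037, 0.029]]
force: [-0.5, 0.1, -0.2]
grip_width: -0.004
clock: 12.95
tcp_pos: [429.2, 244.3, 183.6]
tcp_rot: [[0.025, -0.994, -0.11], [0.027, -0.109, 0.994], [-0.999, -0.028, 0.024]]
force: [-0.1, -1.0, -0.5]
grip_width: 0.002
13.05 [429.66167518 243.50327538 183.97597688] [-0.00785074 -0.53123797  0.19348717]
```

View pics/side6.png

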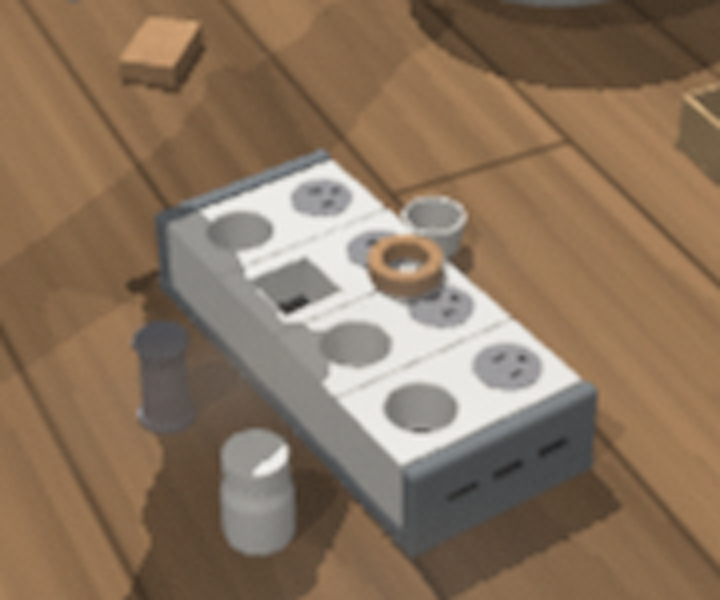

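View pics/top6.png

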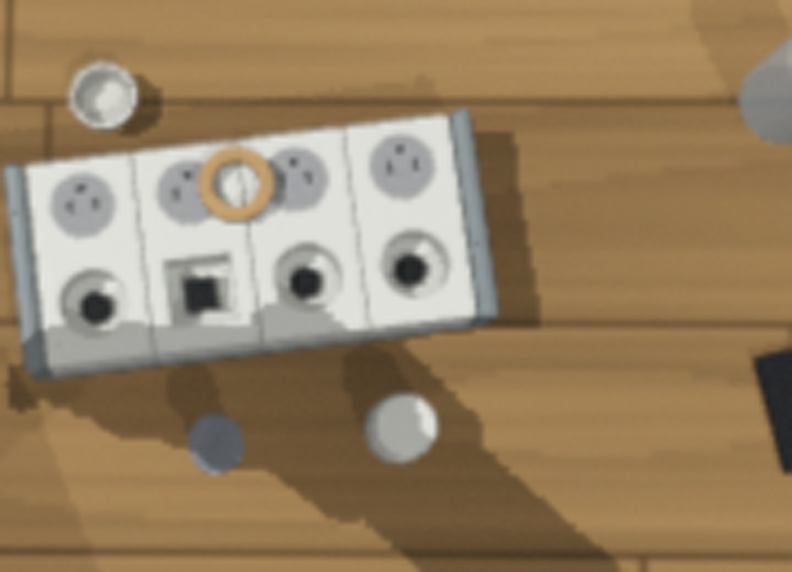

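The breaker button is now sunken, with only a sliver showing at side pixel (285,237). The key is back up at side pixel (253,205). All the bystanders are where they were, and the arm is clear.

```bash
python3 -c "
from rig import *
print(job_done())"
```

```text
the job is handed in; nothing more can be done
None
```

I reset the tripped breaker, held the start key down and let it go, and handed the job in at about 13 s of the 42 s allowed. `job_done` gives no verdict, so the results below are from my own checks.

- **Breaker:** the tripped one is the breaker at the box's −y end. I pushed its button with the shut fingertips until it stopped, at tip height 37.7 mm with 44 N. Fully in should be 38 mm. A side picture afterwards showed the button at the fully-in depth.
- **Start key:** I pressed it to tip height about 40 mm, which is fully down, and held it for about 1.6 s before letting go. The last pictures show it back up.
- **Everything else:** in the last pictures the tape roll, spool, jar, cup and matchbox look unmoved. I did not check the bottle and the book over their full outlines. The arm ended clear of everything, with about 0.5 N on the tool.

No check failed or disagreed. The tool had tilted by about 2 to 3 degrees by the end of the presses, with no visible effect.

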